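# Hold the sample cell in the light path

### The arm

A 6-joint arm with a two-finger parallel gripper is mounted at the origin on a cart in front of the work surface, level with it; the furniture and walls round the work are solid. World frame = base frame: x ahead of the robot, y to its left, z up, the work surface at z = 0. Lengths are in mm, angles in degrees, forces in N, time in s.
With the tool pointing down it reaches from about 300 to 775 mm from the base axis. Payload 14.6 kg.
Tool frame: the origin (TCP) lies between the finger pads; the fingertips stand 17 mm ahead of it and the grasp point (between the pads) lies 2 mm behind it; z points along the fingers, y is the line along which they close (so a half turn about z gives the same grasp; the last joint's range is limited). The gripper opens to 85 mm and grips with 20 to 120 N. Pads are 22 mm wide; open, the fingers measure 114 mm over their backs; the gripper's body (76 mm by 85 mm) begins 54 mm behind the grasp point. The pads swing forward as they close: fully open they stand 13 mm farther back than shut.
Start: joints at [-79.847, 17.183, 87.147, -0, 75.671, -3.816], TCP at [132.759, -533.727, 248.281] pointing down, gripper open.
Joint ranges: [-173.82, 173.82], [-45.26, 126.66], [13.44, 144.39], [-59.66, 239.66], [0, 175.72], [-146.38, 146.38]. Speed limits (degrees/s): [127.2, 127.2, 147.25, 180, 180, 180].

### API

Orientations are given as [roll, pitch, yaw] about the fixed x, y, z axes, in that order (R = Rz(yaw) Ry(pitch) Rx(roll)).
In Python, from station import monitor, capture, camera_model, arm, nets gives the robot as it stands.
- The arm moves only by the tool drive_tool, never from a script. Its argument "targets" is a list of rows, each a list of 7 numbers: the shift along the tool's x, y, z in mm, then the turn, a rotation vector about the tool's x, y, z in degrees, then the opening, from 0 (shut) to 1 (fully open). In form: [[dx, dy, dz, rx, ry, rz, jaw], ...]. A call has 1 to 12 rows; each row shifts and turns the commanded pose from where the row before left it, along the tool's axes as they then stand; what a row does not reach is not made up. A row lasts 1/8 s, in which the tool goes at most 62.5 mm and 10.7 degrees, less where a joint would pass 70% of its speed; a pose out of reach is approached as far as the arm can. A call with a gripper value outside its range is refused whole. The fingers move at their own pace and stop on an object; the grip force is fixed at half the most. Time passes only in rows, so rows that do not move let the fingers close. It gives the time, the measured TCP pose, the force, the opening and the grip force at its end, in the units of the state.
- monitor.read_state(): the state, without advancing time (a new reading comes with each control period).
- capture(name): name is "side" or "top" or "wrist"; returns (picture, depth): 384x512x3 uint8, blue, green, red; 384x512 float32, mm along the optical axis (not along the pixel's ray), 0 where there is no reading.
- camera_model(name): a dict with "vertical_fov" (degrees; the focal length in pixels is half the picture's height over the tangent of half this angle, whatever the lens; pixels are square), "cx", "cy" (the principal point, pixels), "world_from_camera" (4x4, takes a point from camera to world coordinates); the wrist camera has in their place "hand_eye" (4x4, takes a point from camera to tool coordinates, whose origin is the TCP and whose axes are the flange's). Camera axes: x right, y up, looking along -z (the intrinsics and any distortion apply to the point x, -y, -z); pixel columns grow to the right and rows downward; lengths in mm; the calibration is good to about 2 mm. A picture is of the moment at which its call begins: read the wrist's pose just before it. camera_model takes no time and is no camera call.
- arm.job_done(): hands the job in; it is judged then, once.
Trained networks look in the newest picture that a camera, given by its name, has taken for a name from the list of things; names that differ only in an ending like _2 or _b are one class to them, and where a whole thing is asked for, a point or a joint stands for the part that bears it (a point fixed in the world has none). Each returns a list of dicts, best first, with "confidence" (0 to 1); they miss things now and then, are a little off and sometimes report something else, mostly with a low value. They report only what shows in the picture. A call takes as long as a camera call.
- nets.find_in(label, camera): "rect" ([left, top, right, bottom] in pixels, round what is visible of it).
- nets.outline_of(label, camera): "pixels" (384x512 bool, what is visible of it) and "rect" ([left, top, right, bottom] in pixels, round what is visible of it).
The state is a dict: "clock": time; "q": joint angles; "dq": joint speeds; "joint_efforts": joint torques, N m; "eef_pos": TCP position; "ee_rot": TCP orientation; "ft_force": force on the tool from outside, world axes, zero at the start; "wrist_torque": the same for the moment, N m; "opening": opening from 0.0 (shut) to 1.0 (fully open); "gripper_force": force on a finger pad.
Only numpy, scipy, OpenCV 4.12 (cv2) and the standard library are available. Lean on these libraries where they do the work, as an engineer would, in place of code of your own. Each camera call takes 0.05 s, during which the arm holds its last target. There are 200 camera calls.

### The job

First turn the dial of the lamp driver until its white pointer line stands at the red tab on the scale, and let go of it. Then take the glass sample cell with the orange cap out of its stand, gripping it by its two frosted faces only and never touching the clear ones, and hold it upright and still in the light beam, half-way between lamp and receiver: beam through the middle of the cell, clear faces square to the beam, the cell touching nothing but your fingers. Finish while holding it there; leave the two grey-capped cells standing in the stand.

Things in the scene. Friction and masses are not known exactly. Their poses are not given: they have to be found in the camera images.
- lamp_driver: fixed grey box 110x110 mm, 45 mm high, with the black dial in the middle of its top on a white scale disc; origin at the centre of its underside. To the right of the work a tall fixed wooden tool organiser stands on the worktop (x above about 0.52, y below about -0.33): keep the arm clear of it
- dial (a joint): angle of the dial in rad; grows counter-clockwise seen from above; 0 when the pointer line points along the box's +x; stops at -2.1 and +2.1, turns freely between with slight friction (about 0.03 N m) and stays where it is left; it never needs more than 1.5 rad of turning
- dial_grip (a point): point on the dial's upright axis at the height to grip (76 mm above the worktop). The dial is a round black skirt 62 mm across (46 to 53 mm above the worktop) with an upright bar on it, 46 mm long, 14 mm thick, its top 86 mm above the worktop. The point's x axis runs along the bar to the pointer; grip the bar across its 14 mm
- dial_pointer (a point): outer end of the dial's white pointer line, on the skirt 30 mm from the dial's axis
- set_mark (a point): where the outer end of the pointer line must come (horizontally): 30 mm from the dial's axis, in the direction of the flat red tab that sits on the scale just outside the skirt; its x axis points outward from the dial's axis. From the start the dial is to be turned clockwise (seen from above) by 0.4 to 1.5 rad
- cell_mid (a point): centre of the sample cell with the orange cap. The cell is 24 mm (its x, between the white frosted faces) by 20 mm (its y, between the clear faces) by 70 mm high (z up), about 60 g, standing loosely in the stand. The frosted faces are white plates 14 mm wide, 58 mm high, from 34 mm below the centre to 24 mm above, standing 2 mm proud of the clear glass body (20x20 mm, 60 mm high); the top 10 mm is the cap. A black line on the cap runs along y, from clear face to clear face
- cell_glass: the clear, bluish glass body of the orange-capped cell, 20x20x60 mm, not to be touched by the fingers; origin at the centre of the cell's underside, axes as cell_mid
- cell_stand: fixed grey stand 60x160 mm, 18 mm high, origin at the centre of its underside; three rectangular wells in a row along its y, 50 mm apart, 12 mm deep (floor 6 mm above the worktop), about 0.75 mm clear all round the cells; the cells' axes are parallel to the stand's, and their centres stand 41 mm above the worktop; the orange-capped cell may be in any well
- spare_a_mid (a point): centre of one grey-capped cell, same size and shape, in another well of the stand
- spare_b_mid (a point): centre of the other grey-capped cell, same size and shape, in another well of the stand
- beam_mid (a point): middle of the light beam, half-way between lamp and receiver, 75 mm above the worktop; its y axis is the beam, from the receiver to the lamp. The beam (drawn as a thin amber line 6 mm thick) is 188 mm long
- light_bench: fixed light bench: aluminium base plate 70 mm (x) by 310 mm (y), 12 mm high, with the black finned lamp on a post at its +y end and the blue receiver on a post at its -y end, heads up to 98 mm above the worktop, faces 188 mm apart; origin at the centre of its underside
- cell: the orange-capped cell as a whole; origin at the centre of its underside, axes as cell_mid

How it is judged:
By the outcome, as a careful person would: the job done as asked, in the order asked, and still so for the second after the job is handed in, while the arm keeps its last pose, push and grip.
It also fails if it takes over 51 s, if anything falls off the work surface, if the arm or the gripper's body presses on something with over 40 N, if the wrist force passes 120 N, or if a joint passes its speed limit or range.

## Working session

There is one attempt and no reset: what is moved stays moved. The work goes in short steps, Python scripts to look and compute and a tool call to move; the robot and the scene stay as the last step left them, time stands still between calls to the robot, and variables do not carry over. Pictures are saved under pics/ and viewed, at most 10 in all, crops included, and the job is handed in when it is done.

Besides the shell and the picture viewer there is one more tool, called after "Emit:" as name(argument=value, ...), one argument or row to a line, values as JSON. drive_tool: Moves the arm, as the interface text tells. Its arguments: {"type":"object","properties":{"targets":{"type":"array"}},"required":["targets"]}

```bash
ls; mkdir -p pics
cat > h.py <<'E'
import numpy as np, cv2
from station import monitor, capture, camera_model, arm, nets
from scipy.spatial.transform import Rotation as R
def tool():
    s=monitor.read_state(); T=np.eye(4); T[:3,3]=s["eef_pos"]; T[:3,:3]=R.from_euler('xyz',s["ee_rot"],degrees=True).as_matrix(); return T
def cam(name):
    m=camera_model(name); f=192/np.tan(np.radians(m["vertical_fov"])/2)
    W=np.array(m["world_from_camera"]) if "world_from_camera" in m else tool()@np.array(m["hand_eye"])
    return m,f,W
def cloud(dep,c):
    m,f,W=c; v,u=np.mgrid[:384,:512]; 
    p=np.stack([(u-m["cx"])/f*dep,-(v-m["cy"])/f*dep,-dep,np.ones_like(dep)],-1)
    return (p@W.T)[...,:3]
def ray_z(u,v,z,c):
    m,f,W=c; d=W[:3,:3]@np.array([(u-m["cx"])/f,-(v-m["cy"])/f,-1]); o=W[:3,3]
    return o+d*(z-o[2])/d[2]
E
python3 - <<'E'
from h import *
for n in ["top","side","wrist"]:
    c=cam(n); print(n,{k:v for k,v in c[0].items() if not hasattr(v,'__len__') or k!='x'})
    p,d=capture(n); cv2.imwrite(f"pics/{n}0.png",p)
    np.savez(f"pics/{n}0.npz",p=p,d=d)
    if n!="wrist":
      for l in ["lamp_driver","dial","cell","spare_a_mid","cell_stand","light_bench"]:
        for r in nets.find_in(l,n)[:3]: print(l,np.round(r["rect"]),round(r["confidence"],2))
print(monitor.read_state())
E
```

```text
pics
top {'vertical_fov': 56.930758031390525, 'cx': 260.4815264871849, 'cy': 195.7976164222728, 'world_from_camera': array([[ 2.71090401e-02,  9.84126798e-01, -1.75383994e-01,
         3.74199270e+02],
       [-9.99533382e-01,  2.42154680e-02, -1.86180022e-02,
         1.02950104e+01],
       [-1.40754694e-02,  1.75806873e-01,  9.84324044e-01,
         9.28265289e+02],
       [ 0.00000000e+00,  0.00000000e+00,  0.00000000e+00,
         1.00000000e+00]])}
lamp_driver [138. 203. 198. 259.] 0.81
dial [156. 220. 179. 246.] 0.78
cell [310. 239. 322. 251.] 0.61
spare_a_mid [152. 220. 180. 246.] 0.48
spare_a_mid [311. 240. 320. 251.] 0.33
cell_stand [299. 225. 365. 260.] 0.9
cell_stand [215. 139. 337. 187.] 0.21
light_bench [214. 139. 336. 185.] 0.93
light_bench [330. 236. 342. 244.] 0.22
side {'vertical_fov': 43.766696291350016, 'cx': 250.09044272852807, 'cy': 203.18219232199692, 'world_from_camera': array([[ 9.07464467e-01,  3.02098221e-01, -2.91967303e-01,
         2.22921328e+02],
       [-4.19987651e-01,  6.70318090e-01, -6.11787571e-01,
        -6.42531365e+02],
       [ 1.08910280e-0
[... 897 characters left out ...]
000000e+00]])}
{'clock': 0.75, 'q': array([-7.98489299e+01,  1.71818257e+01,  8.71461360e+01,  3.83477434e-04,
        7.56699300e+01, -3.81717484e+00]), 'dq': array([-0.02195905, -0.03148893, -0.07798372,  0.08520909, -0.03391828,
       -0.06486067]), 'joint_efforts': array([-4.34610083e-04, -5.43298781e+01, -3.61957133e+01, -5.25228620e-05,
        6.91624009e-04, -4.85364205e-05]), 'eef_pos': array([ 132.74749079, -533.73702877,  248.29737251]), 'ee_rot': array([ 1.79997872e+02, -2.30370259e-04,  1.39681501e+01]), 'ft_force': array([ 1.37771255, -0.54480744,  0.29780729]), 'wrist_torque': array([-0.044872  , -0.06448766,  0.01457568]), 'gripper_force': 0.0, 'opening': 0.9989173947062233}
```

Run:
```python
import cv2,numpy as np
t=cv2.imread("pics/top0.png");s=cv2.imread("pics/side0.png")
a=cv2.resize(t[125:275,120:380],None,fx=3,fy=3,interpolation=cv2.INTER_CUBIC)
cv2.imwrite("pics/topc.png",a)
cv2.imwrite("pics/sidec.png",cv2.resize(s[130:350,140:350],None,fx=2.7,fy=2.7,interpolation=cv2.INTER_CUBIC))
```

```text
(no output)
```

View pics/topc.png

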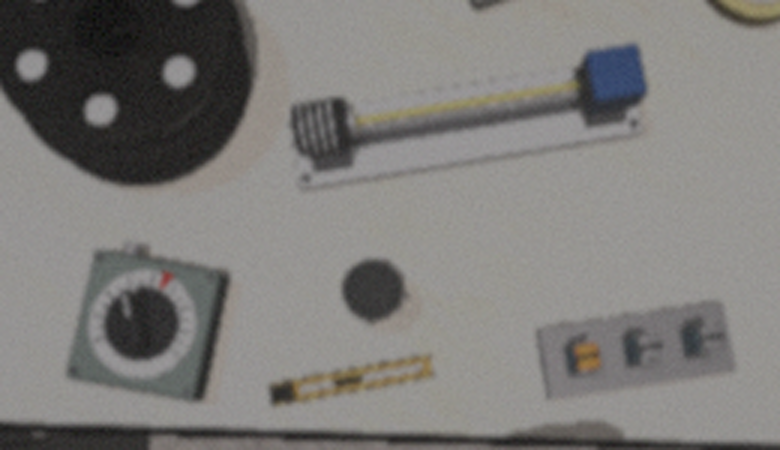

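View pics/sidec.png

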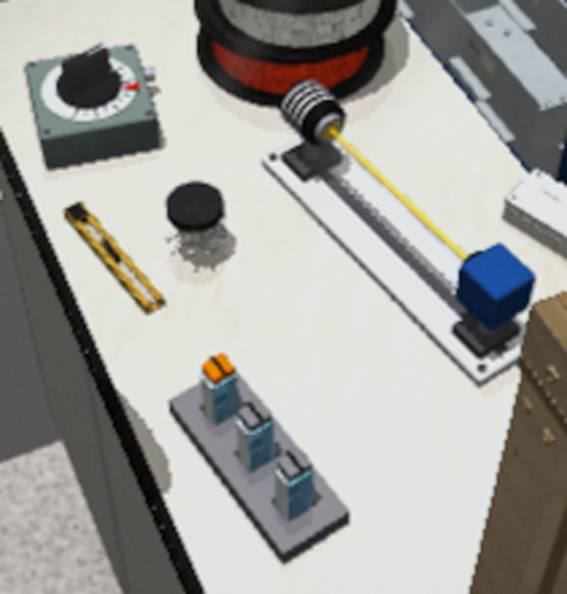

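Run:
```python
from h import *
c=cam("top"); d=np.load("pics/top0.npz")["d"]; P=cloud(d,c)
def pt(x,y,z): 
    u,v=120+x/3,125+y/3; print((x,y),ray_z(u,v,z,c).round(1), P[int(round(v)),int(round(u))].round(1))
print("dial");pt(140,322,53);pt(166,281,47);pt(125,298,53);
print("box");[pt(*q,45) for q in [(97,252),(229,272),(203,398),(70,376)]]
print("cells");pt(584,355,76);pt(645,347,76);pt(703,338,76);
print("stand");[pt(*q,18) for q in [(540,327),(721,302),(733,371),(548,397)]]
print("bench");pt(322,112,98);pt(612,72,98);pt(355,122,75);pt(580,88,75)
pt(30,20,200);pt(373,290,50)
```

```text
dial
(140, 322) [432.6 256.5  53. ] [432.2 250.3  72.4]
(166, 281) [467.7 238.9  47. ] [466.8 239.5  47.6]
(125, 298) [452.1 270.4  53. ] [450.  260.   85.7]
box
(97, 252) [491.  299.4  45. ] [490.9 300.1  45.6]
(229, 272) [476.9 186.9  45. ] [481.  196.4   1.8]
(203, 398) [372.3 202.2  45. ] [ 3.714e+02  2.111e+02 -2.000e-01]
(70, 376) [387.2 313.5  45. ] [388.  314.6  44.2]
cells
(584, 355) [ 414.2 -105.8   76. ] [ 415.  -106.5   76.7]
(645, 347) [ 421.8 -154.1   76. ] [ 421.  -154.1   76.3]
(703, 338) [ 430.1 -200.2   76. ] [ 429.2 -198.9   77.9]
stand
(540, 327) [439.6 -76.2  18. ] [439.7 -76.3  17.3]
(721, 302) [ 465.  -230.4   18. ] [ 463.8 -228.9   20.6]
(733, 371) [ 406.9 -239.2   18. ] [ 406.7 -244.    -2.8]
(548, 397) [381.  -83.4  18. ] [381.9 -84.4  16.3]
bench
(322, 112) [602.6 108.6  98. ] [603.8 109.6  96.6]
(612, 72) [ 641.6 -125.4   98. ] [ 641.8 -125.5   97.3]
(355, 122) [601.   83.6  75. ] [597.   83.4  86.6]
(580, 88) [ 634.5 -102.5   75. ] [ 634.5 -101.3   77.8]
(30, 20) [638.4 311.1 200. ] [665.  342.3 124.4]
(373, 290) [464.3  65.3  50. ] [462.6  65.6  58.6]
```

Emit:
drive_tool(
  targets=[
    [34.5, -31.5, 2.5, 0, 0, 0, 1],
    [34.5, -31.5, 2.5, 0, 0, 0, 1],
    [34.5, -31.5, 2.5, 0, 0, 0, 1],
    [34.5, -31.5, 2.5, 0, 0, 0, 1],
    [34.5, -31.5, 2.5, 0, 0, 0, 1],
    [34.5, -31.5, 2.5, 0, 0, 0, 1],
    [34.5, -31.5, 2.5, 0, 0, 0, 1],
    [34.5, -31.5, 2.5, 0, 0, 0, 1],
    [34.5, -31.5, 2.5, 0, 0, 0, 1],
    [34.5, -31.5, 2.5, 0, 0, 0, 1],
    [34.5, -31.5, 2.5, 0, 0, 0, 1],
  ],
)

```text
clock: 2.12
eef_pos: [418.1, -104.5, 221.0]
ee_rot: [180.0, -0.0, 14.0]
ft_force: [0.8, -0.6, -0.6]
opening: 0.997
gripper_force: 0.0
```

Emit:
drive_tool(
  targets=[
    [0, 0, 0, 0, 0, -9.5, 1],
    [0, 0, 0, 0, 0, -9.5, 1],
    [0, 0, 0, 0, 0, -9.5, 1],
    [0, 0, 0, 0, 0, -9.5, 1],
    [0, 0, 0, 0, 0, -9.5, 1],
    [0, 0, 0, 0, 0, -9.5, 1],
    [0, 0, 0, 0, 0, -9.5, 1],
    [0, 0, 0, 0, 0, -9.5, 1],
    [0, 0, 0, 0, 0, -9.5, 1],
    [0, 0, 0, 0, 0, 0, 1],
  ],
)

```text
clock: 3.38
eef_pos: [417.4, -105.9, 220.9]
ee_rot: [180.0, 0.0, 99.4]
ft_force: [-0.3, -0.0, 0.0]
opening: 0.999
gripper_force: 0.0
```

Run:
```python
from h import *
c=cam("wrist"); p,d=capture("wrist"); np.savez("pics/w1.npz",p=p,d=d,W=c[2]); 
cv2.imwrite("pics/w1.png",p)
```

Emit:
drive_tool(
  targets=[
    [43.8, 9.1, 2.5, 0, 0, 0, 1],
    [43.8, 9.1, 2.5, 0, 0, 0, 1],
    [43.8, 9.1, 2.5, 0, 0, 0, 1],
    [43.8, 9.1, 2.5, 0, 0, 0, 1],
    [43.8, 9.1, 2.5, 0, 0, 0, 1],
    [43.8, 9.1, 2.5, 0, 0, 0, 1],
    [43.8, 9.1, 2.5, 0, 0, 0, 1],
    [43.8, 9.1, 2.5, 0, 0, 0, 1],
  ],
)

```text
clock: 4.42
eef_pos: [431.5, 253.3, 200.8]
ee_rot: [180.0, -0.0, 99.2]
ft_force: [0.4, -1.0, 0.9]
opening: 1.002
gripper_force: 0.0
```

Emit:
drive_tool(
  targets=[
    [0, 0, 0, 0, 0, -10.4, 1],
    [0, 0, 0, 0, 0, -10.4, 1],
    [0, 0, 0, 0, 0, -10.4, 1],
    [0, 0, 0, 0, 0, -10.4, 1],
    [0, 0, 0, 0, 0, -10.4, 1],
    [0, 0, 0, 0, 0, -10.4, 1],
    [0, 0, 0, 0, 0, -10.4, 1],
    [0, 0, 0, 0, 0, -10.4, 1],
    [0, 0, 0, 0, 0, -10.4, 1],
    [0, 0, 0, 0, 0, -10.4, 1],
    [0, 0, 0, 0, 0, -10.4, 1],
    [0, 0, 0, 0, 0, -10.4, 1],
  ],
)

```text
clock: 5.92
eef_pos: [431.6, 251.8, 200.8]
ee_rot: [-180.0, 0.0, -135.6]
ft_force: [-0.1, -0.1, 0.7]
opening: 0.998
gripper_force: 0.0
```

Emit:
drive_tool(
  targets=[
    [0, 0, 0, 0, 0, 0, 1],
  ],
)

```text
clock: 6.05
eef_pos: [431.6, 251.7, 200.8]
ee_rot: [180.0, 0.0, -136.0]
ft_force: [0.1, 1.0, 0.1]
opening: 1.003
gripper_force: 0.0
```

Run:
```python
from h import *
c=cam("wrist"); p,d=capture("wrist"); np.savez("pics/w2.npz",p=p,d=d,W=c[2]); 
cv2.imwrite("pics/w2.png",p)
```

```text
(no output)
```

View pics/w2.png

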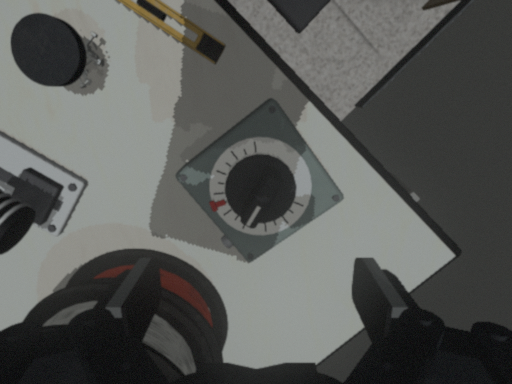

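View pics/w1.png

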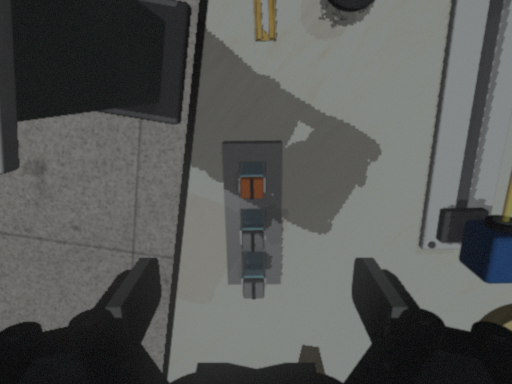

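Run:
```python
from h import *
z=np.load("pics/w2.npz"); p,d=z["p"],z["d"]; m,f,_=cam("wrist"); c=(m,f,z["W"]); P=cloud(d,c)
roi=np.zeros((384,512),bool); roi[130:250,190:330]=1
bar=roi&(P[...,2]>75)&(P[...,2]<95); q=P[bar][:,:2]; 
r=cv2.minAreaRect(q.astype(np.float32)); print("bar",bar.sum(),q.mean(0),r,np.median(P[bar][:,2]))
w=np.linalg.svd(q-q.mean(0),full_matrices=False)[2]; print(np.degrees(np.arctan2(w[0,1],w[0,0])))
hsv=cv2.cvtColor(p,cv2.COLOR_BGR2HSV)
red=roi&(hsv[...,1]>150)&((hsv[...,0]<10)|(hsv[...,0]>170))&(hsv[...,2]>60)
v,u=np.nonzero(red); print("red",len(u),u.mean(),v.mean(),ray_z(u.mean(),v.mean(),46.5,c))
# white disc outline
wh=(roi&(p.min(2)>115)).astype(np.uint8); 
n,l,s,cc=cv2.connectedComponentsWithStats(wh); k=[i for i in np.argsort(-s[:,4]) if i][:3]; print(s[k],cc[k])
img=cv2.resize(p[125:250,180:330],None,fx=5,fy=5,interpolation=cv2.INTER_CUBIC); cv2.imwrite("pics/w2c.png",img)
# box top
bx=(abs(P[...,2]-45)<4); v,u=np.nonzero(bx); s=P[bx][:,:2]; s=s[(abs(s-[432,251])<90).all(1)]; print("box",cv2.minAreaRect(s.astype(np.float32)))
```

```text
bar 1113 [430.90553137 256.81305877] ((432.4250793457031, 258.0716552734375), (46.24958801269531, 14.172401428222656), 14.397106170654297) 85.52196209345186
14.231188912081757
red 6 217.5 204.33333333333334 [469.67728643 240.94857619  46.5       ]
[[ 270  209   60   41 1250]
 [ 256  141   56   64 1063]
 [ 298  130   32   45  733]] [[309.2424     235.7848    ]
 [292.69332079 168.80714958]
 [318.77489768 144.69304229]]
box ((432.42333984375, 258.0155944824219), (109.58719635009766, 109.75515747070312), 81.2463607788086)
```

View pics/w2c.png

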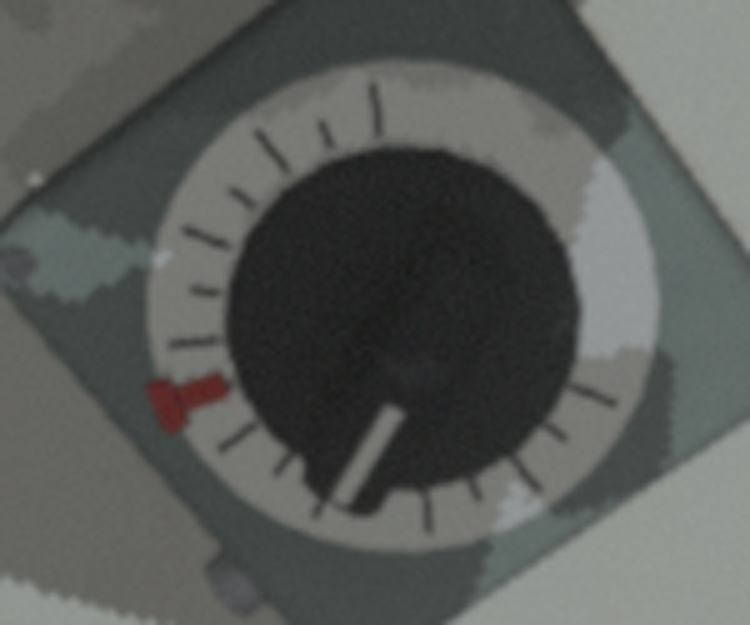

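```bash
python3 - <<'E'
from h import *
z=np.load("pics/w2.npz"); p,d=z["p"],z["d"]; m,f,_=cam("wrist"); c=(m,f,z["W"]); P=cloud(d,c)
C=np.array([432.4,258.0])
def a(x,y,zz):
    u,v=180+x/5,125+y/5; q=ray_z(u,v,zz,c); e=q[:2]-C; D=P[int(round(v)),int(round(u))]; print((x,y),q.round(1),D.round(1),np.hypot(*e).round(1),np.degrees(np.arctan2(e[1],e[0])).round(1))
a(400,408,86);a(345,500,86);a(345,500,53);a(372,454,86)
for q in [(225,383),(198,392),(165,405),(155,383),(178,428)]: a(*q,46.5)
a(402,305,46)
E
sed -n 1,1p /dev/null
```

```text
(400, 408) [435.1 259.6  86. ] [435.3 259.9  85.7] 3.1 30.6
(345, 500) [452. 264.  86.] [451.8 263.9  86.5] 20.5 17.1
(345, 500) [462.5 273.1  53. ] [451.8 263.9  86.5] 33.7 26.6
(372, 454) [443.5 261.7  86. ] [443.5 261.3  87.3] 11.7 18.5
(225, 383) [463.1 244.   46.5] [463.3 244.2  46.7] 33.8 -24.5
(198, 392) [467.7 241.7  46.5] [466.8 241.5  47.8] 38.9 -24.8
(165, 405) [473.6 239.1  46.5] [472.4 238.6  50. ] 45.4 -24.6
(155, 383) [471.8 235.1  46.5] [470.9 234.9  49.8] 45.6 -30.2
(178, 428) [475.3 243.7  46.5] [474.8 244.   48. ] 45.2 -18.4
(402, 305) [431.  256.7  46. ] [424.1 249.   81.7] 1.9 -137.1
```

Emit:
drive_tool(
  targets=[
    [-5, 4, 0, 0, 0, 0, 1],
    [0, 0, 25, 0, 0, 9.9, 1],
    [0, 0, 25, 0, 0, 9.9, 1],
    [0, 0, 25, 0, 0, 9.8, 1],
    [0, 0, 25, 0, 0, 0, 0.7],
    [0, 0, 12, 0, 0, 0, 0.5],
    [0, 0, 12, 0, 0, 0, 0.5],
    [0, 0, 0, 0, 0, 0, 0.5],
    [0, 0, 0, 0, 0, 0, 0.5],
  ],
)

```text
clock: 7.22
eef_pos: [432.7, 258.3, 77.4]
ee_rot: [180.0, 0.1, -165.3]
ft_force: [-0.0, 0.2, 0.5]
opening: 0.5
gripper_force: 0.0
```

Emit:
drive_tool(
  targets=[
    [0, 0, 0, 0, 0, 0, 0],
    [0, 0, 0, 0, 0, 0, 0],
    [0, 0, 0, 0, 0, 0, 0],
    [0, 0, 0, 0, 0, 0, 0],
    [0, 0, 0, 0, 0, 0, 0],
  ],
)

```text
clock: 7.85
eef_pos: [432.8, 257.6, 77.5]
ee_rot: [-180.0, 0.0, -165.3]
ft_force: [-0.6, -6.5, 7.7]
opening: 0.15
gripper_force: 59.1
```

Emit:
drive_tool(
  targets=[
    [0, 0, 0, 0, 0, 5, 0],
    [0, 0, 0, 0, 0, 7, 0],
    [0, 0, 0, 0, 0, 8, 0],
    [0, 0, 0, 0, 0, 8, 0],
    [0, 0, 0, 0, 0, 7, 0],
    [0, 0, 0, 0, 0, 4.3, 0],
    [0, 0, 0, 0, 0, 0, 0],
    [0, 0, 0, 0, 0, 0, 0],
  ],
)

```text
clock: 8.85
eef_pos: [432.8, 257.2, 77.5]
ee_rot: [-180.0, 0.1, 155.4]
ft_force: [0.2, -10.8, 7.1]
opening: 0.151
gripper_force: 59.3
```

Emit:
drive_tool(
  targets=[
    [0, 0, 0, 0, 0, 0, 0.5],
    [0, 0, 0, 0, 0, 0, 0.6],
    [0, 0, 0, 0, 0, 0, 0.6],
    [0, 0, -20, 0, 0, 0, 0.6],
    [0, 0, -35, 0, 0, 0, 1],
    [0, 0, -35, 0, 0, 0, 1],
    [0, 0, -33, 0, 0, 0, 1],
    [0, 0, 0, 0, 0, 0, 1],
    [0, 0, 0, 0, 0, 0, 1],
  ],
)

```text
clock: 9.98
eef_pos: [432.1, 258.0, 199.1]
ee_rot: [-180.0, -0.0, 155.4]
ft_force: [0.4, 0.3, -0.1]
opening: 0.999
gripper_force: 0.0
```

Run:
```python
from h import *
c=cam("wrist"); p,d=capture("wrist"); P=cloud(d,c); np.savez("pics/w3.npz",p=p,d=d,W=c[2])
roi=np.zeros((384,512),bool); roi[110:270,170:350]=1
bar=roi&(P[...,2]>75)&(P[...,2]<95); q=P[bar][:,:2].astype(np.float32); print(cv2.minAreaRect(q))
w=np.linalg.svd(q-q.mean(0),full_matrices=False)[2]; print(np.degrees(np.arctan2(w[0,1],w[0,0])))
bx=(abs(P[...,2]-45)<4); s=P[bx][:,:2]; s=s[(abs(s-[432,255])<90).all(1)]; print("box",cv2.minAreaRect(s.astype(np.float32)))
cv2.imwrite("pics/w3c.png",cv2.resize(p[125:250,180:330],None,fx=5,fy=5,interpolation=cv2.INTER_CUBIC))
```

```text
((432.22369384765625, 258.3233337402344), (13.578219413757324, 45.43117904663086), 64.95347595214844)
-24.901495
box ((432.54058837890625, 258.01715087890625), (109.92581939697266, 109.43767547607422), 81.25065612792969)
```

View pics/w3c.png

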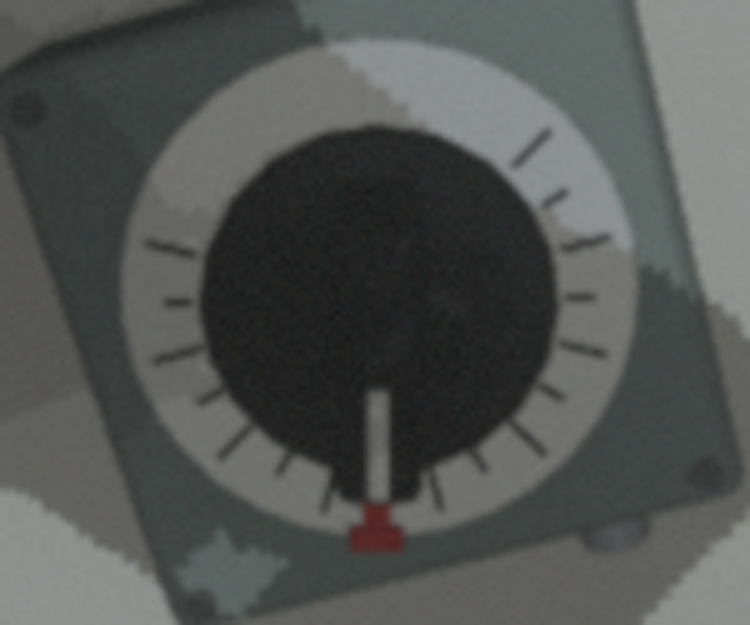

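The pointer line at crop (377,495) meets the red tab at (377,530), so the dial is set. Next I measure the cell.

Run:
```python
from h import *
z=np.load("pics/w1.npz"); p,d=z["p"],z["d"]; m,f,_=cam("wrist"); c=(m,f,z["W"]); P=cloud(d,c)
roi=np.zeros((384,512),bool); roi[120:310,200:300]=1
cap=(roi&(P[...,2]>70)&(P[...,2]<85)).astype(np.uint8)
n,l,s,cc=cv2.connectedComponentsWithStats(cap)
for i in range(1,n):
    if s[i,4]>50: q=P[l==i].astype(np.float32); print(s[i],cc[i].round(),cv2.minAreaRect(q[:,:2]),np.median(q[:,2]))
st=roi&(abs(P[...,2]-18)<4); print("stand",cv2.minAreaRect(P[st][:,:2].astype(np.float32)))
hs=cv2.cvtColor(p,cv2.COLOR_BGR2HSV); o=(hs[...,0]<20)&(hs[...,1]>150)&(hs[...,2]>90)&(cap>0); print("orange",o.sum(),P[o].mean(0))
# bench from top
c=cam("top"); d=np.load("pics/top0.npz")["d"]; P=cloud(d,c)
A=(P[...,0]>540)&(P[...,0]<700)&(abs(P[...,1])<190)
bp=A&(abs(P[...,2]-12)<4); print("plate",cv2.minAreaRect(P[bp][:,:2].astype(np.float32)))
hd=(A&(P[...,2]>88)&(P[...,2]<105)).astype(np.uint8); n,l,s,cc=cv2.connectedComponentsWithStats(hd)
for i in range(1,n):
    if s[i,4]>50: print(s[i],cv2.minAreaRect(P[l==i][:,:2].astype(np.float32)))
```

```text
Traceback (most recent call last):
cv2.error: OpenCV(4.12.0) /io/opencv/modules/imgproc/src/convhull.cpp:143: error: (-215:Assertion failed) total >= 0 && (depth == CV_32F || depth == CV_32S) in function 'convexHull'
```

```bash
cat > m.py <<'E'
from h import *
rect=lambda q: cv2.minAreaRect(np.ascontiguousarray(q[:,:2],dtype=np.float32))
def caps(p,P,roi):
    cap=(roi&(P[...,2]>70)&(P[...,2]<85)).astype(np.uint8)
    n,l,s,cc=cv2.connectedComponentsWithStats(cap)
    for i in range(1,n):
        if s[i,4]>50: q=P[l==i]; print(s[i],cc[i].round(),rect(q),np.median(q[:,2]))
    st=roi&(abs(P[...,2]-18)<4); print("stand",rect(P[st]))
    hs=cv2.cvtColor(p,cv2.COLOR_BGR2HSV); o=(hs[...,0]<20)&(hs[...,1]>150)&(hs[...,2]>90)&(cap>0); print("orange",o.sum(),P[o].mean(0))
def bench(P):
    A=(P[...,0]>540)&(P[...,0]<700)&(abs(P[...,1])<190)
    bp=A&(abs(P[...,2]-12)<4); print("plate",rect(P[bp]))
    hd=(A&(P[...,2]>88)&(P[...,2]<105)).astype(np.uint8); n,l,s,cc=cv2.connectedComponentsWithStats(hd)
    for i in range(1,n):
        if s[i,4]>50: print(s[i],rect(P[l==i]))
E
python3 - <<'E'
from m import *
z=np.load("pics/w1.npz"); p,d=z["p"],z["d"]; m,f,_=cam("wrist"); P=cloud(d,(m,f,z["W"]))
roi=np.zeros((384,512),bool); roi[120:310,200:300]=1
caps(p,P,roi)
bench(cloud(np.load("pics/top0.npz")["d"],cam("top")))
E
```

```text
[240 177  24  23 486] [252. 188.] ((414.2925720214844, -107.8609390258789), (19.54718589782715, 18.21965789794922), 10.479872703552246) 75.78987026005456
[242 231  22  22 432] [253. 241.] ((422.8551330566406, -157.10971069335938), (19.097272872924805, 18.71219253540039), 9.343676567077637) 75.82020259102381
[243 279  22  21 403] [254. 289.] ((431.9023132324219, -206.08035278320312), (19.858793258666992, 18.245849609375), 10.455114364624023) 75.79567726489046
stand ((423.4927673339844, -157.79238891601562), (60.12132263183594, 161.21728515625), 10.135050773620605)
orange 252 [ 414.29964144 -107.16439946   75.88885347]
plate ((620.7514038085938, -8.358078002929688), (70.48171997070312, 309.60626220703125), 10.969244956970215)
[313 139  23  21 334] ((643.2545166015625, -125.48548889160156), (44.048973083496094, 51.00206756591797), 10.813024520874023)
[217 157  22  18 272] ((598.0031127929688, 108.79846954345703), (37.92788314819336, 50.50662612915039), 10.489702224731445)
```

Emit:
drive_tool(
  targets=[
    [0, 0, 0, 0, 0, 9.2, 1],
    [0, 0, 0, 0, 0, 9.2, 1],
    [0, 0, 0, 0, 0, 9.2, 1],
    [0, 0, 0, 0, 0, 9.2, 1],
    [0, 0, 0, 0, 0, 9.2, 1],
    [0, 0, 0, 0, 0, 9.4, 1],
    [0, 0, 0, 0, 0, 0, 1],
  ],
)

```text
clock: 10.9
eef_pos: [432.1, 258.0, 198.8]
ee_rot: [-179.9, 0.0, 100.0]
ft_force: [0.5, -0.2, 1.3]
opening: 1.0
gripper_force: 0.0
```

Emit:
drive_tool(
  targets=[
    [-44.7, -10.1, 6, 0, 0, 0, 1],
    [-44.7, -10.1, 6, 0, 0, 0, 1],
    [-44.7, -10.1, 6, 0, 0, 0, 1],
    [-44.7, -10.1, 6, 0, 0, 0, 1],
    [-44.7, -10.1, 6, 0, 0, 0, 1],
    [-44.7, -10.1, 6, 0, 0, 0, 1],
    [-44.7, -10.1, 6, 0, 0, 0, 1],
    [-44.7, -10.1, 6, 0, 0, 0, 1],
    [0, 0, 0, 0, 0, 0, 1],
    [0, 0, 0, 0, 0, 0, 1],
  ],
)

```text
clock: 12.15
eef_pos: [414.5, -107.8, 151.5]
ee_rot: [-180.0, -0.0, 100.1]
ft_force: [-0.7, -0.9, -0.6]
opening: 1.0
gripper_force: 0.0
```

Run:
```python
from m import *
c=cam("wrist"); p,d=capture("wrist"); P=cloud(d,c); np.savez("pics/w4.npz",p=p,d=d,W=c[2]); cv2.imwrite("pics/w4.png",p)
roi=(P[...,0]>370)&(P[...,0]<480)&(P[...,1]<-60)&(P[...,1]>-260)
caps(p,P,roi)
print(tool().round(2))
```

```text
[240 201  31  30 830] [255. 216.] ((414.1161193847656, -107.86815643310547), (19.62397003173828, 18.445051193237305), 10.359971046447754) 75.78322277751091
[242 269  28  28 718] [256. 282.] ((422.99700927734375, -156.81686401367188), (19.120494842529297, 18.624704360961914), 10.019436836242676) 75.78334797788173
[243 327  27  27 649] [256. 340.] ((432.069091796875, -205.97732543945312), (19.533811569213867, 18.802980422973633), 10.145050048828125) 75.64760559129363
stand ((423.30230712890625, -157.42872619628906), (60.10787582397461, 160.71910095214844), 10.112412452697754)
orange 508 [ 414.23933454 -106.99172283   75.85438877]
[[-1.8000e-01  9.8000e-01 -0.0000e+00  4.1464e+02]
 [ 9.8000e-01  1.8000e-01  0.0000e+00 -1.0739e+02]
 [ 0.0000e+00 -0.0000e+00 -1.0000e+00  1.5164e+02]
 [ 0.0000e+00  0.0000e+00  0.0000e+00  1.0000e+00]]
```

View pics/w4.png

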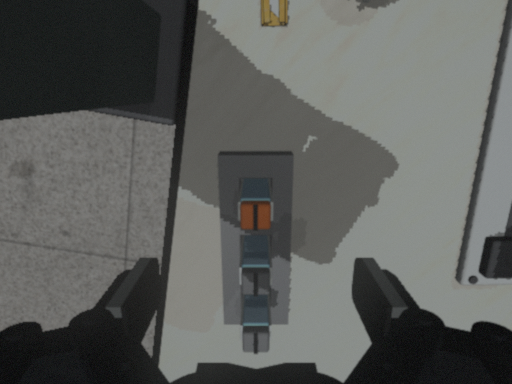

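Emit:
drive_tool(
  targets=[
    [-0.4, -0.4, 25, 0, 0, 0, 1],
    [0, 0, 25, 0, 0, 0, 0.8],
    [0, 0, 25, 0, 0, 0, 0.6],
    [0, 0, 18, 0, 0, 0, 0.6],
    [0, 0, 10, 0, 0, 0, 0.5],
    [0, 0, 6.5, 0, 0, 0, 0.45],
    [0, 0, 0, 0, 0, 0, 0.45],
    [0, 0, 0, 0, 0, 0, 0.45],
  ],
)

```text
clock: 13.2
eef_pos: [414.6, -108.6, 42.8]
ee_rot: [180.0, 0.0, 100.0]
ft_force: [-0.6, 0.4, -0.0]
opening: 0.449
gripper_force: 0.0
```

Run:
```python
from m import *
c=cam("wrist"); p,d=capture("wrist"); cv2.imwrite("pics/w5.png",p)
```

```text
(no output)
```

View pics/w5.png

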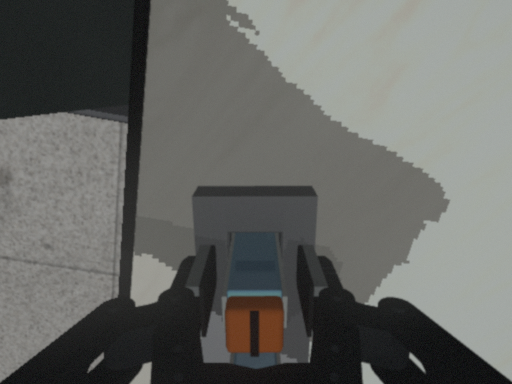

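The fingers (inner faces at about x=212 and 300) straddle the orange cap (254,325) evenly. I close them.

Emit:
drive_tool(
  targets=[
    [0, 0, 0, 0, 0, 0, 0.33],
    [0, 0, 0, 0, 0, 0, 0.3],
    [0, 0, 0, 0, 0, 0, 0.2],
    [0, 0, 0, 0, 0, 0, 0.1],
    [0, 0, 0, 0, 0, 0, 0],
    [0, 0, 0, 0, 0, 0, 0],
    [0, 0, 0, 0, 0, 0, 0],
    [0, 0, 0, 0, 0, 0, 0],
  ],
)

```text
clock: 14.25
eef_pos: [414.4, -108.6, 42.5]
ee_rot: [180.0, 0.0, 100.0]
ft_force: [-1.7, -0.2, 5.5]
opening: 0.272
gripper_force: 58.6
```

Emit:
drive_tool(
  targets=[
    [0, 0, -2, 0, 0, 0, 0],
    [0, 0, -5, 0, 0, 0, 0],
    [0, 0, -8, 0, 0, 0, 0],
    [0, 0, -15, 0, 0, 0, 0],
    [0, 0, -25, 0, 0, 0, 0],
    [0, 0, -30, 0, 0, 0, 0],
    [0, 0, -30, 0, 0, 0, 0],
    [0, 0, -20, 0, 0, 0, 0],
    [0, 0, -12, 0, 0, 0, 0],
    [0, 0, 0, 0, 0, 0, 0],
  ],
)

```text
clock: 15.5
eef_pos: [414.5, -108.6, 190.0]
ee_rot: [179.9, 0.0, 100.0]
ft_force: [-0.3, -0.3, -1.1]
opening: 0.271
gripper_force: 58.7
```

Emit:
drive_tool(
  targets=[
    [3, 10.5, 0, 0, 0, 0, 0],
    [6, 21, 0, 0, 0, 0, 0],
    [9, 31.5, 0, 0, 0, 0, 0],
    [9, 31.5, 0, 0, 0, 0, 0],
    [9, 31.5, 0, 0, 0, 0, 0],
    [9, 31.5, 0, 0, 0, 0, 0],
    [9, 31.5, 0, 0, 0, 0, 0],
    [6, 21, 0, 0, 0, -0.5, 0],
    [3, 10.5, 0, 0, 0, -0.4, 0],
    [0, 0, 0, 0, 0, 0, 0],
    [0, 0, 0, 0, 0, 0, 0],
  ],
)

```text
clock: 16.88
eef_pos: [620.1, -8.5, 189.1]
ee_rot: [-180.0, -0.0, 100.8]
ft_force: [-0.7, -0.0, -0.3]
opening: 0.276
gripper_force: 58.8
```

Run:
```python
from m import *
c=cam("wrist"); p,d=capture("wrist"); P=cloud(d,c); np.savez("pics/w6.npz",p=p,d=d,W=c[2])
bench(P)
pt,dt=capture("top"); cv2.imwrite("pics/top2.png",pt); ps,_=capture("side")
cv2.imwrite("pics/w6.png",np.hstack([cv2.resize(p,(400,300)),cv2.resize(ps,(400,300))]))
A=(P[...,0]>540)&(P[...,0]<700)
bp=A&(abs(P[...,2]-12)<4); v,u=np.nonzero(bp); print(u.min(),u.max(),v.min(),v.max())
print(tool().round(2))
```

```text
plate ((613.3491821289062, 30.3455810546875), (70.0766830444336, 217.20455932617188), 10.932241439819336)
[ 224    0   65   64 3286] ((599.2738037109375, 101.90348052978516), (38.85914993286133, 35.269203186035156), 10.5416898727417)
[231 353  53  16 631] ((645.9224243164062, -138.85592651367188), (43.39094161987305, 16.501176834106445), 11.89704704284668)
213 299 0 244
[[-1.9000e-01  9.8000e-01  0.0000e+00  6.2028e+02]
 [ 9.8000e-01  1.9000e-01 -0.0000e+00 -8.5600e+00]
 [-0.0000e+00  0.0000e+00 -1.0000e+00  1.8953e+02]
 [ 0.0000e+00  0.0000e+00  0.0000e+00  1.0000e+00]]
```

View pics/w6.png

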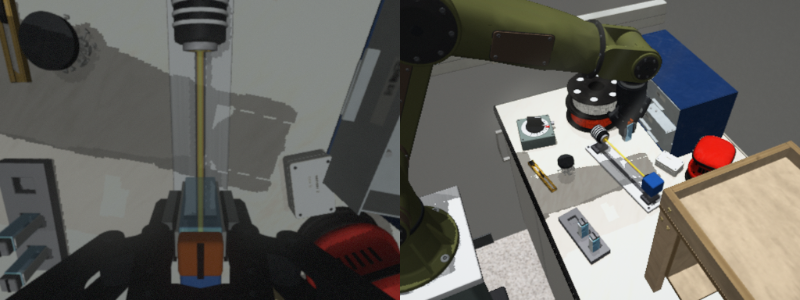

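Run:
```python
from m import *
z=np.load("pics/w6.npz"); p,d=z["p"],z["d"]; m,f,_=cam("wrist"); P=cloud(d,(m,f,z["W"]))
hs=cv2.cvtColor(p,cv2.COLOR_BGR2HSV); o=(hs[...,0]<20)&(hs[...,1]>150)&(hs[...,2]>60)&(abs(P[...,0]-620)<20)&(abs(P[...,1]+8)<20)
q=P[o]; print("orange",o.sum(),np.median(q[:,2]),np.percentile(q[:,2],[2,50,98]))
t=(abs(P[...,0]-620)<18)&(abs(P[...,1]+8)<18)&(abs(P[...,2]-np.percentile(q[:,2],90))<4); 
l=cv2.connectedComponentsWithStats(t.astype(np.uint8)); k=1+np.argmax(l[2][1:,4]); print(l[2][k],rect(P[l[1]==k]))
y=(hs[...,0]>18)&(hs[...,0]<35)&(hs[...,1]>90)&(abs(P[...,0]-612)<25)&(P[...,1]>20)&(P[...,1]<80)&(P[...,2]>60)
b=P[y]; print("beam",y.sum(),np.percentile(b[:,2],[10,50,90]),np.polyfit(b[:,1],b[:,0],1), rect(b))
```

```text
orange 2016 222.2262501979733 [220.59055911 222.2262502  223.2941906 ]
[ 227  304   60   54 2794] ((620.3790893554688, -7.752764701843262), (20.039148330688477, 19.663970947265625), 11.130043983459473)
beam 675 [76.24609383 77.41260785 78.43355118] [-1.98085288e-01  6.18974185e+02] ((609.0720825195312, 49.86128234863281), (5.252340316772461, 61.419532775878906), 11.702692031860352)
```

Emit:
drive_tool(
  targets=[
    [-0.2, 0.2, 5, 0, 0, 0, 0],
    [0, 0, 12, 0, 0, 0, 0],
    [0, 0, 18, 0, 0, 0, 0],
    [0, 0, 20, 0, 0, 0, 0],
    [0, 0, 20, 0, 0, 0, 0],
    [0, 0, 18, 0, 0, 0, 0],
    [0, 0, 12, 0, 0, 0, 0],
    [0, 0, 7.5, 0, 0, 0, 0],
    [0, 0, 0, 0, 0, 0, 0],
    [0, 0, 0, 0, 0, 0, 0],
    [0, 0, 0, 0, 0, 0, 0],
  ],
)

```text
clock: 18.4
eef_pos: [621.1, -8.4, 77.4]
ee_rot: [179.9, 0.0, 100.9]
ft_force: [0.1, 0.7, -1.0]
opening: 0.273
gripper_force: 58.8
```

Run:
```python
from m import *
c=cam("wrist"); p,d=capture("wrist"); P=cloud(d,c); ps,_=capture("side")
B=np.array([620.5,-8.0])
hs=cv2.cvtColor(p,cv2.COLOR_BGR2HSV); N=(abs(P[...,0]-620)<20)&(abs(P[...,1]+8)<20)
t=N&(abs(P[...,2]-110)<5); l=cv2.connectedComponentsWithStats(t.astype(np.uint8)); k=1+np.argmax(l[2][1:,4]); print(rect(P[l[1]==k]),np.median(P[l[1]==k][:,2]))
y=(hs[...,0]>18)&(hs[...,0]<35)&(hs[...,1]>90)&(abs(P[...,0]-612)<25)&(P[...,1]>10)&(P[...,1]<80)&(P[...,2]>60)
b=P[y]; print("beam",y.sum(),np.percentile(b[:,2],[10,50,90]),rect(b)); bench(P)
s=monitor.read_state(); print(s["eef_pos"],s["ee_rot"],s["ft_force"],s["dq"].round(2),s["clock"])
cv2.imwrite("pics/w7.png",np.hstack([cv2.resize(p,(400,300)),cv2.resize(ps[130:310,180:420],(400,300))]))
```

```text
((621.2637329101562, -7.6122941970825195), (20.00804901123047, 19.82684898376465), 10.848749160766602) 110.44135219229759
beam 2646 [76.24423524 77.38994955 78.37080126] ((611.0137329101562, 42.98261642456055), (21.07924461364746, 75.9738540649414), 24.380727767944336)
plate ((619.342041015625, -1.8927536010742188), (70.17593383789062, 231.68821716308594), 10.936280250549316)
[ 196    0  115   38 2538] ((601.6381225585938, 89.44564056396484), (34.754417419433594, 10.413566589355469), 10.85038948059082)
[ 183  270  148   68 3625] ((620.925048828125, -6.642175674438477), (50.77147674560547, 25.666622161865234), 10.760174751281738)
[160 299  21  10  97] ((590.1826782226562, -6.878478050231934), (6.954019069671631, 1.7045035362243652), 10.587307929992676)
[333 299  21   9  87] ((649.63037109375, 4.537146091461182), (6.787872314453125, 1.6456280946731567), 9.983732223510742)
[620.93416066  -8.40785257  77.14881328] [1.79969190e+02 6.33389457e-03 1.00868977e+02] [ 0.07509796  0.41551574 -0.64603827] [ 0.08  0.24  0.11 -0.07  0.06 -0.09] 18.5
```

View pics/w7.png

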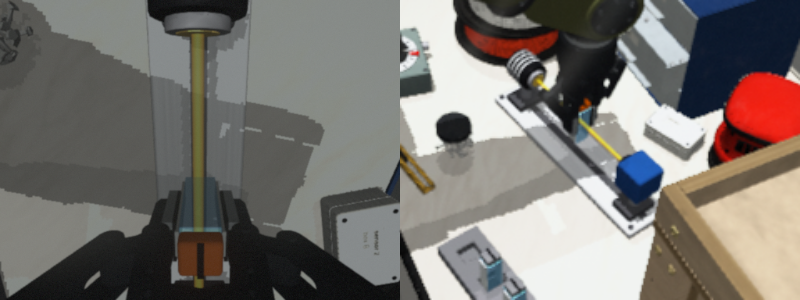

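Emit:
drive_tool(
  targets=[
    [-0.2, -0.7, 0.4, 0, 0, 0, 0],
    [0, 0, 0, 0, 0, 0, 0],
    [0, 0, 0, 0, 0, 0, 0],
    [0, 0, 0, 0, 0, 0, 0],
    [0, 0, 0, 0, 0, 0, 0],
    [0, 0, 0, 0, 0, 0, 0],
  ],
)

```text
clock: 19.25
eef_pos: [620.2, -8.7, 76.4]
ee_rot: [180.0, -0.0, 100.9]
ft_force: [-0.4, 0.4, 0.0]
opening: 0.269
gripper_force: 58.8
```

Run:
```python
from station import arm
print(arm.job_done())
```

```text
the job is handed in; nothing more can be done
None
```

The job is handed in at about 19 s of the 51 s allowed: the dial pointer stands at the red tab, and the orange-capped cell is held by its frosted faces, upright and clear of everything, within about 1 mm of mid-beam by my measurements; both grey-capped cells are still in the stand.

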